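# Set up a drying tray for a temperature mapping run

### The job

Set up the white drying tray for a temperature mapping run: stand the perforated steel drum upright in the middle of the tray and lay the disc logger flat, centred on top of it; lay the box-shaped humidity logger flat on the tray floor midway between the drum and the label holder, in line with both; and press the tube logger, lying level, down into the sprung clip on the tray's other end until it clicks fully home, either way round. Leave the jar, the wrench and the castor where they are.

Things in the scene. Friction and masses are not known exactly. Their poses are not given: they have to be found in the camera images.
- tray: white moulded drying tray, 265 (its x) by 325 (its y) mm, fixed; perforated floor, upper face 6 mm above the table; rim 20 mm high, 4 mm thick, corners 28 mm high. Origin: centre of its underside, on the table; z up; yaw within 0.2 rad. It is left or right of the robot's middle, the bench mat on the other side; clip and label holder sit on its short ends, either way round
- clip: sprung clip on a short end rim, 160.5 mm from tray centre, fixed. Origin: at table level under it. The tube lies along its x; home: axis 44 mm above table, y = 0. Two jaw pairs at x = +-32 mm, 54 mm free between them for fingers (only a 16 mm bar, top at 26 mm); cheeks 20 mm apart, lips flared to 40 mm, tops at 67 mm. 4 sprung balls (about 8 N to pass) hold the tube; unclicked it rests 13 mm high
- holder: label holder: a steel frame with a blank paper card, 90 mm long (along the tray's x), 6 mm thick, top 70 mm above the table, astride the middle of the tray's other short end rim (the end without the clip), fixed. Origin: on the table plane below the middle of that rim, 160.5 mm from the tray's centre
- drum: perforated stainless drum with a flat top, 44 mm diameter, 40 mm high, loose, about 140 g. Origin: centre of its underside; z is its axis. At the start upright on the blue bench mat (fixed, 4 mm thick)
- disc: disc logger: flat steel puck with a black cap, 38 mm diameter, 16 mm high, loose, about 80 g. Origin: centre of its underside; z is its axis. At the start flat on the bench mat
- box_logger: box-shaped grey humidity logger, 62 (x) by 28 (y) by 22 (z) mm, loose, about 70 g. Origin: centre of its underside; z up, any yaw. At the start flat on the bench mat
- tube: tube logger: steel tube 18 mm in diameter along its x axis, with black 20 mm square end caps (each 10 mm long, 112 mm over the caps, 92 mm of bare tube between them) and a 12 mm thin stem on one end, loose, about 110 g. Origin: on the axis, at mid-length. At the start it lies on the bench mat, axis 14 mm above the table
- jar: bystander: closed jar, 52 mm diameter, 70 mm high, at the back of the bench mat. Origin: centre of its underside
- wrench: bystander: steel wrench 150 mm long lying at the back of the bench mat. Origin: at its middle, underside
- castor: bystander: spare trolley castor standing on its 95 by 70 mm plate, 104 mm high, behind tray and mat. Origin: centre of its underside
There are look-alikes about, which are no part of the job. There is more than one size of the disc; the one meant has the size given above. Leave any green look-alike of the drum alone.

How it is judged (in metres and radians):
At the end, for the whole second after the job is handed in: Drum upright within 12 mm of the tray centre; disc flat on it, centred within 10 mm; box logger flat on the tray floor, within 97 mm of drum and of label holder, 15 mm of the long middle line; tube home in the clip: within 3 mm in height, 4 mm sideways, 12 mm endways, 0.08 rad; all at rest (horizontal distance between drum and tray below 0.012 m and z of drum in the frame of tray between 0.004 and 0.009 m and angle between each of drum, disc, box_logger's own z axis and vertical below 0.08 rad and linear speed of each of drum, disc, box_logger, tube below 0.02 m/s and horizontal distance between disc and drum below 0.01 m and z of disc in the frame of drum between 0.037 and 0.043 m and horizontal distance between box_logger and drum below 0.097 m and horizontal distance between box_logger and holder below 0.097 m and x of box_logger in the frame of tray between -0.015 and 0.015 m and z of box_logger in the frame of tray between 0.003 and 0.01 m and z of tube in the frame of clip between 0.04 and 0.047 m and y of tube in the frame of clip between -0.004 and 0.004 m and x of tube in the frame of clip between -0.012 and 0.012 m and angle between the x axis of tube and the x axis of clip, either way round below 0.08 rad); the robot touches nothing.
It fails at once if the jar is moved by more than 20 mm (distance of jar from where it was at the start of the episode above 0.02 m).
It fails at once if the wrench is moved by more than 20 mm (distance of wrench from where it was at the start of the episode above 0.02 m).
It fails at once if the castor is moved by more than 20 mm (distance of castor from where it was at the start of the episode above 0.02 m).
It also fails if it takes over 109 s, if anything falls off the work surface, if the arm or the gripper's body presses on something with over 40 N, if the wrist force passes 120 N, or if a joint passes its speed limit or range.

### The arm

A 7-joint arm with a two-finger parallel gripper is mounted at the origin on the work surface. World frame = base frame: x ahead of the robot, y to its left, z up, the work surface at z = 0. Lengths are in m, angles in degrees, forces in N, time in s.
With the tool pointing down it reaches from about 0.4 to 0.9 m from the base axis. Payload 5.6 kg.
Tool frame: the origin (TCP) lies midway between the tips of the shut fingers; the grasp point (between the pads) lies 19 mm behind it; z points along the fingers, y is the direction in which the jaws open and shut (so a half turn about z gives the same grasp; the last joint's range is limited). The gripper opens to 92 mm and grips with 3 to 60 N. Pads are 20 mm wide; open, the fingers measure 128 mm over their backs; the gripper's body (75 mm by 189 mm) begins 69 mm behind the grasp point.
Start: joints at [66.062, 26.786, -0.665, 91.828, 0.344, 61.387, -3.226], TCP at [0.238, -0.605, 0.215] pointing down, gripper open.
Joint ranges: [-144.91, 144.91], [-17.63, 115.5], [-89.93, 88.59], [15.96, 139.68], [-74.01, 254.01], [8.47, 105.57], [-167.45, 167.45]. Speed limits (degrees/s): [147.25, 147.25, 180, 180, 180, 180, 180].

### API

Orientations are given as a 3x3 rotation matrix whose columns are the frame's x, y, z axes.
In Python, from cell import ctrl gives the robot as it stands.
- The arm moves only by the tool servo_tool, never from a script. Its argument "increments" is text: rows parted by semicolons, each of 4 numbers parted by spaces: the shift along the tool's x, y, z in mm, then the turn about the tool's z in degrees. A call has 1 to 5 rows; each row shifts and turns the commanded pose from where the row before left it, along the tool's axes as they then stand; what a row does not reach is not made up. A row lasts 1/8 s, in which the tool goes at most 62.5 mm and 10.7 degrees, less where a joint would pass 70% of its speed; a pose out of reach is approached as far as the arm can. A call with a gripper value outside its range is refused whole. "fingers" is the opening in per cent of the stroke, from 0 (shut) to 100 (fully open), set as the call begins (left out, the last holds). The fingers move at their own pace and stop on an object; the grip force is fixed at half the most. Time passes only in rows, so rows that do not move let the fingers close. It gives the time, the measured TCP pose, the force and the opening at its end, in the units of the state.
- ctrl.state(): the state, without advancing time (a new reading comes with each control period).
- ctrl.grab_frame(name): name is "side" or "top"; returns (picture, depth): 420x560x3 uint8, red, green, blue; 420x560 float32, m along the optical axis (not along the pixel's ray), 0 where there is no reading.
- ctrl.camera_params(name): a dict with "K" (3x3 intrinsics, pixels), "k1" (the pictures are not rectified: a ray, as slopes to the right and down, at radius r is drawn at 1 + k1 r^2 times it, then the intrinsics apply), "world_from_camera" (4x4, takes a point from camera to world coordinates). Camera axes: x right, y down, z forward; pixel columns grow to the right and rows downward; lengths in m; the calibration is good to about 2 mm. A picture is of the moment at which its call begins. camera_params takes no time and is no camera call.
- ctrl.close_job(): hands the job in, once; it reports no verdict.
The state is a dict: "t": time; "joint_pos": joint angles; "qd": joint speeds; "effort": joint torques, N m; "tool_pos": TCP position; "eef_rot": TCP orientation; "ft_force": force on the tool from outside, world axes, zero at the start; "wrist_torque": the same for the moment, N m; "finger_gap": finger opening in m.
Only numpy, scipy, OpenCV 4.12 (cv2) and the standard library are available. Lean on these libraries where they do the work, as an engineer would, in place of code of your own. Each camera call takes 0.05 s, during which the arm holds its last target. There are 200 camera calls.

## Working session

There is one attempt and no reset: what is moved stays moved. The work goes in short steps, Python scripts to look and compute and a tool call to move; the robot and the scene stay as the last step left them, time stands still between calls to the robot, and variables do not carry over. Pictures are saved under pics/ and viewed, about 12 in all and at most 16, crops included, and the job is handed in when it is done.

Besides the shell and the picture viewer there is one more tool, called after "Emit:" in YAML: its name, and indented under it one key for each argument. servo_tool: Moves the arm, as the interface text tells. Its arguments: {"type":"object","properties":{"increments":{"type":"string"},"fingers":{"type":"number"}},"required":["increments"]}

```bash
ls; mkdir -p pics; cat > h.py <<'E'
import numpy as np, cv2
from cell import ctrl
def grab(n):
    im,d=ctrl.grab_frame(n); return im.copy(),d.copy()
def save(im,f): cv2.imwrite('pics/'+f,cv2.cvtColor(im,cv2.COLOR_RGB2BGR))
def slopes(uv,p):
    K=np.array(p['K']);uv=np.atleast_2d(np.array(uv,float))
    q=np.c_[(uv[:,0]-K[0,2])/K[0,0],(uv[:,1]-K[1,2])/K[1,1]]
    s=q.copy()
    for _ in range(20): s=q/(1+p['k1']*(s**2).sum(1,keepdims=True))
    return s
def onplane(uv,n,z):
    p=ctrl.camera_params(n);T=np.array(p['world_from_camera']);s=slopes(uv,p)
    d=np.c_[s,np.ones(len(s))]@T[:3,:3].T;o=T[:3,3]
    return o+d*((z-o[2])/d[:,2])[:,None]
def cloud(d,n):
    p=ctrl.camera_params(n);T=np.array(p['world_from_camera'])
    v,u=np.mgrid[:d.shape[0],:d.shape[1]]
    s=slopes(np.c_[u.ravel(),v.ravel()],p)
    X=(np.c_[s,np.ones(len(s))]*d.reshape(-1,1))@T[:3,:3].T+T[:3,3]
    X[d.ravel()==0]=np.nan
    return X.reshape(*d.shape,3)
E
python3 - <<'E'
from h import *
for n in('top','side'):
    im,d=grab(n);save(im,n+'0.png');np.save(n+'0.npy',d)
    p=ctrl.camera_params(n);print(n,np.round(p['K'],1).tolist(),p['k1'],np.round(p['world_from_camera'],3).tolist())
s=ctrl.state();print(s)
E
```

```text
pics
top [[542.4, 0.0, 282.8], [0.0, 542.4, 210.3], [0.0, 0.0, 1.0]] -0.1273684290476134 [[-0.021, -0.995, 0.097, 0.445], [-1.0, 0.021, 0.004, 0.021], [-0.006, -0.097, -0.995, 1.611], [0.0, 0.0, 0.0, 1.0]]
side [[492.7, 0.0, 275.1], [0.0, 492.7, 208.1], [0.0, 0.0, 1.0]] 0.03134848473251163 [[-0.995, -0.05, 0.091, 0.499], [-0.103, 0.574, -0.812, 1.046], [-0.012, -0.817, -0.576, 0.759], [0.0, 0.0, 0.0, 1.0]]
{'t': 0.1, 'joint_pos': array([66.06250495, 26.82942998, -0.66748353, 91.87422161,  0.34497989,
       61.38402413, -3.22753233]), 'qd': array([ 0.04779176, -0.17021147, -0.0248093 , -0.14934732,  0.0665444 ,
        0.00076323, -0.00398994]), 'effort': array([ 2.77765575e-04, -5.21642983e+01, -1.25034971e-02, -2.44362652e+01,
       -5.67054749e-02,  1.41954602e-02,  6.64834101e-05]), 'tool_pos': array([ 0.23772675, -0.60443319,  0.21376315]), 'eef_rot': array([[ 9.30601150e-01,  3.66034264e-01, -6.46048659e-04],
       [ 3.66034818e-01, -9.30600179e-01,  1.34877052e-03],
       [-1.07516773e-04, -1.49164370e-03, -9.99998882e-01]]), 'ft_force': array([-0.10694761, -0.59400732, -0.9170521 ]), 'wrist_torque': array([ 0.05477844, -0.03057055,  0.02529562]), 'finger_gap': 0.09176650261020626}
```

View pics/top0.png

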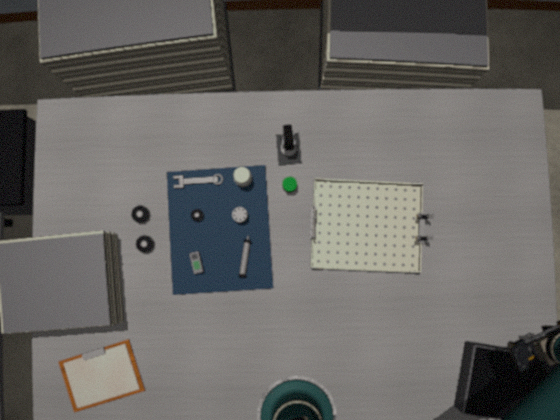

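View pics/side0.png

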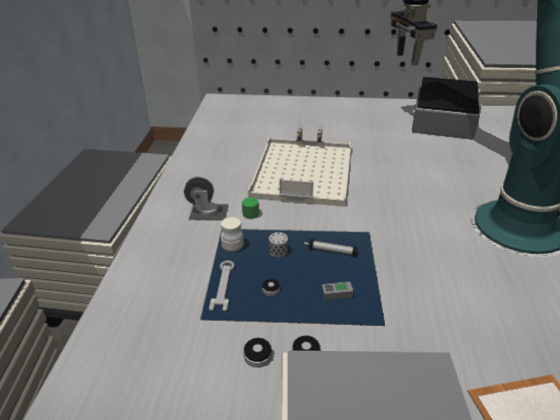

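Top view: steel drum at (240,214), look-alike green one at (290,184). Disc candidates are (196,215) on the mat and two off it at (140,214) and (145,244). The box is at (196,262), tube (245,257), jar (242,176), wrench (198,181) and castor (289,145). On the tray, the clip is at (423,228) and the holder at (314,225). The disc on the mat and the steel drum fit the description. I'll check with a close crop and sizes.

```bash
cat > m.py <<'E'
from h import *
ims={n:cv2.cvtColor(cv2.imread(f'pics/{n}0.png'),cv2.COLOR_BGR2RGB) for n in('top','side')}
for n,box in(('top',(165,160,280,300)),('side',(200,225,390,325))):
    im=ims[n];d=np.load(n+'0.npy');X=cloud(d,n)
    hsv=cv2.cvtColor(im,cv2.COLOR_RGB2HSV)
    mat=((hsv[...,0]>98)&(hsv[...,0]<118)&(hsv[...,1]>110)).astype(np.uint8)
    c=max(cv2.findContours(mat,0,2)[0],key=cv2.contourArea)
    hull=np.zeros_like(mat);cv2.fillPoly(hull,[cv2.convexHull(c)],1)
    hull=cv2.erode(hull,np.ones((5,5)))
    ob=hull&(1-mat)
    k,l,st,ce=cv2.connectedComponentsWithStats(ob)
    print(n)
    for i in range(1,k):
        if st[i,4]<25: continue
        m=l==i;P=X[m];P=P[~np.isnan(P[:,0])]
        (cx,cy),(w,h),a=cv2.minAreaRect(np.argwhere(m)[:,::-1].astype(np.float32))
        print(st[i].tolist(),ce[i].round(1),'rect',round(cx,1),round(cy,1),round(w,1),round(h,1),round(a,1),'xyz med',np.median(P,0).round(3),'zmax',np.percentile(P[:,2],95).round(3),'plane',onplane([ce[i]],n,0.015)[0].round(3))
t=cv2.resize(ims['top'][160:300,160:280],None,fx=4,fy=4,interpolation=2)
s=cv2.resize(ims['top'][165:290,300:440],None,fx=3,fy=3,interpolation=2)
o=np.zeros((560,480+420-100,3),np.uint8);o[:,:400]=t[:,:400];o[:375,400:]=s[:,:400]
save(t,'cropm.png');save(cv2.resize(ims['top'][165:290,300:440],None,fx=5,fy=4.6,interpolation=2),'cropt.png')
E
python3 m.py
```

```text
top
[197, 239, 73, 51, 1781] [232.  264.7] rect 235.0 269.2 71.4 49.2 11.6 xyz med [0.442 0.181 0.004] zmax 0.023 plane [0.444 0.18  0.015]
side
[260, 233, 32, 25, 520] [277.7 244.2] rect 275.9 244.9 25.7 28.4 78.7 xyz med [0.592 0.166 0.029] zmax 0.045 plane [0.595 0.144 0.015]
[291, 234, 68, 24, 685] [328.1 245.4] rect 324.6 243.6 69.3 17.5 8.8 xyz med [0.477 0.145 0.013] zmax 0.024 plane [0.476 0.137 0.015]
[332, 236, 17, 7, 43] [340.5 238.6] rect 340.1 238.7 16.1 5.2 5.7 xyz med [0.447 0.096 0.004] zmax 0.007 plane [0.447 0.109 0.015]
[349, 237, 15, 8, 47] [355.9 239.8] rect 355.8 240.6 14.4 6.1 6.3 xyz med [0.409 0.097 0.005] zmax 0.007 plane [0.411 0.11  0.015]
[221, 238, 30, 15, 280] [236.  245.7] rect 236.4 246.3 10.9 30.3 76.0 xyz med [0.691 0.166 0.015] zmax 0.034 plane [0.693 0.158 0.015]
[208, 259, 27, 53, 679] [222.3 286.3] rect 222.2 285.5 20.2 54.7 11.3 xyz med [0.701 0.294 0.011] zmax 0.014 plane [0.7   0.295 0.015]
[261, 279, 20, 18, 276] [270.8 287.3] rect 270.5 287.5 17.0 19.0 90.0 xyz med [0.596 0.292 0.019] zmax 0.022 plane [0.596 0.289 0.015]
[321, 281, 33, 20, 559] [336.8 290.3] rect 337.0 290.2 17.9 32.2 84.3 xyz med [0.456 0.294 0.024] zmax 0.028 plane [0.456 0.285 0.015]
```

View pics/cropm.png

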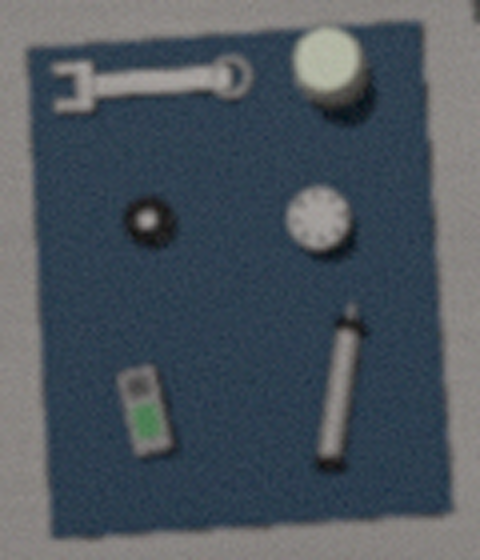

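View pics/cropt.png

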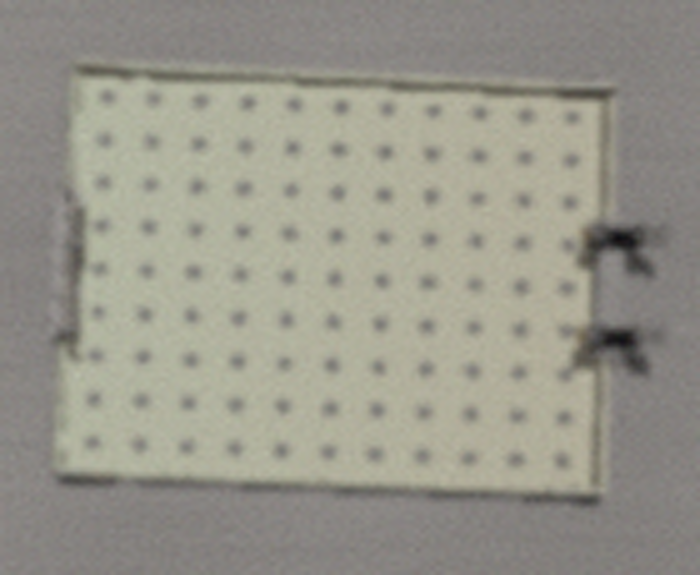

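The crops confirm the choice: the mat disc is about 12.5 px, or 37 mm (the off-mat pair are about 50 mm). The steel drum is at crop (319,218), the box at (146,411) and the tube at (342,390) with its stem upwards. The tray's hole grid is clear. Next I measure these.

```bash
cat > m2.py <<'E'
from h import *
im=cv2.cvtColor(cv2.imread('pics/top0.png'),cv2.COLOR_BGR2RGB);g=cv2.cvtColor(im,cv2.COLOR_RGB2GRAY)
hsv=cv2.cvtColor(im,cv2.COLOR_RGB2HSV)
def comp(roi,mask,z,name):
    x0,y0,x1,y1=roi;m=np.zeros(g.shape,np.uint8);m[y0:y1,x0:x1]=mask[y0:y1,x0:x1]
    k,l,st,ce=cv2.connectedComponentsWithStats(m);i=1+np.argmax(st[1:,4])
    pts=np.argwhere(l==i)[:,::-1].astype(float)
    P=onplane(pts,'top',z)[:,:2]
    (c,wh,a)=cv2.minAreaRect(P.astype(np.float32));e=np.linalg.eigh(np.cov(P.T))[1][:,1]
    print(name,'px',ce[i].round(1),'mean',P.mean(0).round(4),'rectc',np.round(c,4),'size',np.round(wh,3),'major deg',np.degrees(np.arctan2(e[1],e[0])).round(1))
v=hsv[...,2];sat=hsv[...,1]
comp((228,204,254,226),((sat<60)&(v>110)).astype(np.uint8),.044,'drum top')
comp((188,206,206,224),((sat<90)).astype(np.uint8),.018,'disc')
comp((188,250,206,276),((sat<100)&(v>60)|((hsv[...,0]<90)&(sat>60))).astype(np.uint8),.026,'box')
comp((236,232,256,280),((sat<100)).astype(np.uint8),.014,'tube')
comp((236,232,256,280),((sat<100)&(v>85)).astype(np.uint8),.023,'tube bright')
# holes
x0,y0,x1,y1=312,180,424,274
r=cv2.resize(g[y0:y1,x0:x1],None,fx=8,fy=8,interpolation=2)
bh=cv2.morphologyEx(r,cv2.MORPH_BLACKHAT,cv2.getStructuringElement(2,(45,45)))
m=(bh>35).astype(np.uint8)
k,l,st,ce=cv2.connectedComponentsWithStats(m)
sel=[i for i in range(1,k) if 80<st[i,4]<800 and st[i,2]<40 and st[i,3]<40]
uv=(ce[sel]+.5)/8-.5+[x0,y0]
P=onplane(uv,'top',.006)[:,:2]
c0=onplane([[367,227]],'top',.006)[0,:2]
# grid fit
D=P[:,None]-P[None];n=np.linalg.norm(D,axis=2);nn=D[(n>.015)&(n<.032)]
ys=nn[np.abs(nn[:,1])>np.abs(nn[:,0])];ys*=np.sign(ys[:,1:]);b=np.median(ys,0)
xs=nn[np.abs(nn[:,0])>np.abs(nn[:,1])];xs*=np.sign(xs[:,:1]);a=np.median(xs,0)
for _ in range(5):
    ij=np.round((P-P[np.argmin(np.linalg.norm(P-c0,axis=1))])@np.linalg.inv(np.array([a,b])))
    A=np.c_[ij,np.ones(len(ij))]
    ok=np.ones(len(P),bool)
    for _ in range(3):
        S=np.linalg.lstsq(A[ok],P[ok],rcond=None)[0];rs=np.linalg.norm(A@S-P,axis=1);ok=rs<.004
    a,b=S[:2]
ii=ij[ok];mid=(ii.min(0)+ii.max(0))/2
print('holes',ok.sum(),'of',len(P),'range',ii.min(0),ii.max(0),'pitch',np.linalg.norm(a),np.linalg.norm(b),'res',rs[ok].mean())
C=np.r_[mid,1]@S;yb=np.degrees(np.arctan2(-b[0],b[1]));ya=np.degrees(np.arctan2(a[1],a[0]))
print('tray centre',C.round(4),'yaw',yb.round(2),ya.round(2))
# depth check
for nme in('top','side'):
    X=cloud(np.load(nme+'0.npy'),nme)
    def reg(c,r,z0,z1):
        q=X[(np.hypot(X[...,0]-c[0],X[...,1]-c[1])<r)&(X[...,2]>z0)&(X[...,2]<z1)];return q
    yb_=np.radians(yb);ey=np.array([-np.sin(yb_),np.cos(yb_)])
    for s in(1,-1):
        q=reg(C+s*.1605*ey,.07,.04,.09);print(nme,'end',s,len(q),q.mean(0).round(4),q.min(0).round(3),q.max(0).round(3),'nominal',(C+s*.1605*ey).round(4))
    q=reg((.592,.148),.04,.030,.06);print(nme,'drum',q.mean(0).round(4),q.min(0).round(3),q.max(0).round(3))
    q=reg((.596,.29),.03,.012,.04);print(nme,'disc',q.mean(0).round(4),q.min(0).round(3),q.max(0).round(3))
    q=reg((.456,.288),.05,.018,.04);e=cv2.minAreaRect(q[:,:2].astype(np.float32));print(nme,'box',q.mean(0).round(4),e)
    q=reg((.477,.14),.08,.012,.03);e=cv2.minAreaRect(q[:,:2].astype(np.float32));print(nme,'tube',q.mean(0).round(4),e)
E
python3 m2.py
```

```text
drum top px [239. 214.] mean [0.5901 0.1549] rectc [0.5901 0.1548] size [0.041 0.041] major deg 159.3
disc px [197.1 214.9] mean [0.5924 0.2815] rectc [0.5906 0.2818] size [0.036 0.045] major deg -137.4
box px [195.3 261.6] mean [0.4547 0.2864] rectc [0.4542 0.2858] size [0.074 0.04 ] major deg -171.0
tube px [244.5 256.7] mean [0.4665 0.1428] rectc [0.468  0.1441] size [0.037 0.132] major deg 171.0
tube bright px [243.8 257.9] mean [0.4628 0.1444] rectc [0.4637 0.1445] size [0.018 0.092] major deg 170.0
holes 98 of 101 range [-4. -5.] [4. 5.] pitch 0.027984079317735784 0.027994819302016857 res 0.0002652922408253341
tray centre [ 0.5523 -0.2202] yaw -3.86 -3.85
top end 1 41 [ 0.5659 -0.0593  0.0643] [ 0.518 -0.065  0.049] [ 0.607 -0.054  0.076] nominal [ 0.5631 -0.0601]
top end -1 110 [ 0.5415 -0.3805  0.0581] [ 0.502 -0.406  0.04 ] [ 0.58  -0.354  0.081] nominal [ 0.5415 -0.3804]
top drum [0.5894 0.1548 0.043 ] [0.568 0.134 0.031] [0.611 0.176 0.054]
top disc [0.5926 0.2819 0.0193] [0.572 0.264 0.012] [0.61  0.301 0.03 ]
top box [0.4526 0.284  0.0254] ((0.4517225921154022, 0.2842161
[... 169 characters left out ...]
8574, 0.12375761568546295), 23.134017944335938)
side end 1 321 [ 0.565  -0.0575  0.055 ] [ 0.521 -0.068  0.04 ] [ 0.609 -0.048  0.072] nominal [ 0.5631 -0.0601]
side end -1 115 [ 0.5456 -0.3752  0.0583] [ 0.506 -0.403  0.04 ] [ 0.584 -0.35   0.072] nominal [ 0.5415 -0.3804]
side drum [0.592  0.1622 0.0418] [0.571 0.136 0.03 ] [0.614 0.182 0.047]
side disc [0.5952 0.2885 0.0191] [0.578 0.267 0.012] [0.614 0.305 0.024]
side box [0.4556 0.2908 0.0255] ((0.45546695590019226, 0.2882847785949707), (0.06177951768040657, 0.03265409544110298), 14.697441101074219)
side tube [0.4665 0.1491 0.0199] ((0.47092509269714355, 0.1461036503314972), (0.02299932762980461, 0.12268278002738953), 81.77790069580078)
```

Drum (0.590,0.155), disc (0.592,0.282), box (0.453,0.285) with its long axis at about 11°, and tube (0.4637,0.1445) at −10°. Tray centre is (0.552,−0.220) with yaw −3.85°; the clip is at the −y end. Moving now.

Emit:
servo_tool:
  increments: "0 0 0 10.7;0 0 0 10.7;25 -54 0 0;25 -54 0 0;25 -54 0 0"
  fingers: 100

```text
t: 0.72
tool_pos: [0.3132, -0.4408, 0.2142]
eef_rot: [[1.0, 0.001, -0.0], [0.001, -1.0, 0.001], [-0.0, -0.001, -1.0]]
ft_force: [0.1, -0.1, 0.2]
finger_gap: 0.0921
```

Emit:
servo_tool:
  increments: "25 -54 0 0;25 -54 0 0;25 -54 0 0;25 -54 0 0;25 -54 0 0"

```text
t: 1.35
tool_pos: [0.4378, -0.1708, 0.2146]
eef_rot: [[1.0, 0.001, 0.0], [0.001, -1.0, -0.0], [0.0, 0.0, -1.0]]
ft_force: [0.7, -0.1, -0.4]
finger_gap: 0.0918
```

Emit:
servo_tool:
  increments: "25 -54 0 0;25 -54 0 0;25 -54 0 0;25 -54 0 0;25 -54 0 0"

```text
t: 1.98
tool_pos: [0.5625, 0.099, 0.2143]
eef_rot: [[1.0, 0.001, -0.0], [0.001, -1.0, -0.0], [-0.0, 0.0, -1.0]]
ft_force: [1.0, -0.2, 1.0]
finger_gap: 0.0918
```

Emit:
servo_tool:
  increments: "28 -56 0 0;0 0 60 0;0 0 60 0;0 0 50 0;0 0 0 0"

```text
t: 2.6
tool_pos: [0.5864, 0.1523, 0.0405]
eef_rot: [[1.0, 0.001, -0.009], [0.001, -1.0, -0.002], [-0.009, 0.002, -1.0]]
ft_force: [0.0, 0.3, 0.9]
finger_gap: 0.0919
```

```bash
python3 - <<'E'
from h import *
a,_=grab('top');b,_=grab('side')
o=np.hstack([cv2.resize(a[150:300,160:300],(400,430)),cv2.resize(b[150:300,200:340],(400,430))]);save(o,'drum1.png')
E
```

```text
(no output)
```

View pics/drum1.png

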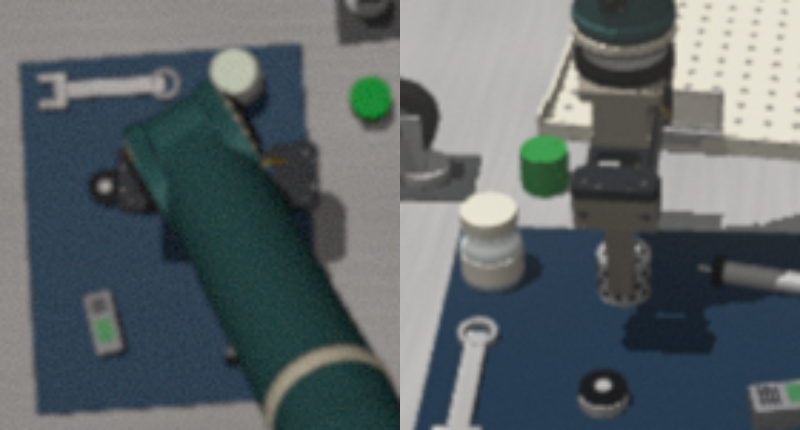

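Side view: the finger (621,250) lines up with the drum (624,272). Descending and gripping.

Emit:
servo_tool:
  increments: "0 0 15 0;0 0 14 0;0 0 0 0;0 0 0 0"

```text
t: 3.2
tool_pos: [0.5901, 0.1535, 0.0158]
eef_rot: [[1.0, 0.001, 0.0], [0.001, -1.0, 0.0], [0.0, -0.0, -1.0]]
ft_force: [-0.3, -0.7, 0.1]
finger_gap: 0.0918
```

Emit:
servo_tool:
  increments: "0 0 0 0;0 0 0 0;0 0 0 0;0 0 0 0;0 0 0 0"
  fingers: 0

```text
t: 3.82
tool_pos: [0.59, 0.1534, 0.0156]
eef_rot: [[1.0, 0.001, 0.0], [0.001, -1.0, 0.0], [0.0, -0.0, -1.0]]
ft_force: [-0.4, 0.5, 0.1]
finger_gap: 0.0443
```

Emit:
servo_tool:
  increments: "0 0 -30 0;0 0 -50 0;0 0 -30 0;-6 50 0 0;-6 54 0 0"

```text
t: 4.45
tool_pos: [0.5779, 0.0491, 0.126]
eef_rot: [[1.0, 0.004, 0.001], [0.004, -1.0, 0.0], [0.001, -0.0, -1.0]]
ft_force: [1.1, 0.1, -1.5]
finger_gap: 0.0423
```

Emit:
servo_tool:
  increments: "-6 54 0 0;-5 54 0 0;-5 54 0 0;-5 54 0 0;-5 54 0 0"

```text
t: 5.08
tool_pos: [0.5519, -0.2223, 0.1255]
eef_rot: [[1.0, 0.001, -0.0], [0.001, -1.0, 0.0], [-0.0, -0.0, -1.0]]
ft_force: [0.5, -0.3, -1.0]
finger_gap: 0.0425
```

Emit:
servo_tool:
  increments: "0 0 40 0;0 0 30 0;0 0 20 0;0 0 0 0"

```text
t: 5.58
tool_pos: [0.5514, -0.22, 0.0342]
eef_rot: [[1.0, 0.002, -0.003], [0.002, -1.0, 0.001], [-0.003, -0.001, -1.0]]
ft_force: [-0.1, -0.1, -1.0]
finger_gap: 0.0426
```

```bash
python3 - <<'E'
from h import *
a,_=grab('top');b,_=grab('side')
o=np.hstack([cv2.resize(a[150:300,300:440],(400,430)),cv2.resize(b[90:240,230:370],(400,430))]);save(o,'drum2.png')
E
```

```text
(no output)
```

View pics/drum2.png

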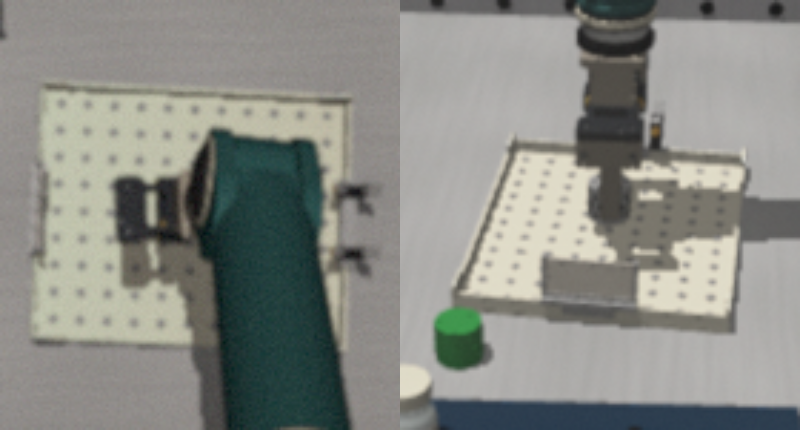

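The drum is held upright at side crop (608,200), over the tray middle. Lowering.

Emit:
servo_tool:
  increments: "0 0 10 0;0 0 4 0;0 0 1 0;0 0 0 0"

```text
t: 6.18
tool_pos: [0.5525, -0.2206, 0.0206]
eef_rot: [[1.0, 0.001, 0.0], [0.001, -1.0, -0.0], [0.0, 0.0, -1.0]]
ft_force: [-0.1, 0.3, -1.1]
finger_gap: 0.0424
```

Emit:
servo_tool:
  increments: "0 0 1 0;0 0 0 0;0 0 0 0"

```text
t: 6.55
tool_pos: [0.5524, -0.2207, 0.0197]
eef_rot: [[1.0, 0.001, 0.0], [0.001, -1.0, -0.0], [0.0, 0.0, -1.0]]
ft_force: [0.1, 0.5, -0.8]
finger_gap: 0.0423
```

Emit:
servo_tool:
  increments: "0 0 1 0;0 0 0.7 0;0 0 0 0;0 0 0 0"

```text
t: 7.05
tool_pos: [0.5524, -0.2206, 0.018]
eef_rot: [[1.0, 0.001, 0.0], [0.001, -1.0, -0.0], [0.0, 0.0, -1.0]]
ft_force: [-1.3, -0.0, 0.5]
finger_gap: 0.0426
```

Emit:
servo_tool:
  increments: "0 0 0 0;0 0 0 0;0 0 0 0;0 0 0 0"
  fingers: 70

```text
t: 7.55
tool_pos: [0.5524, -0.2206, 0.0179]
eef_rot: [[1.0, 0.001, 0.0], [0.001, -1.0, -0.0], [0.0, 0.0, -1.0]]
ft_force: [0.5, 0.7, -0.0]
finger_gap: 0.0646
```

Emit:
servo_tool:
  increments: "0 0 -30 0;0 0 -60 0;0 0 -40 0;5 -54 0 0;5 -54 0 0"
  fingers: 80

```text
t: 8.18
tool_pos: [0.5626, -0.1121, 0.1488]
eef_rot: [[1.0, -0.001, 0.002], [-0.001, -1.0, -0.001], [0.002, 0.001, -1.0]]
ft_force: [0.4, -0.1, -0.2]
finger_gap: 0.0734
```

Emit:
servo_tool:
  increments: "5 -57 0 0;5 -57 0 0;5 -57 0 0;5 -57 0 0;5 -57 0 0"

```text
t: 8.8
tool_pos: [0.5869, 0.1741, 0.148]
eef_rot: [[1.0, 0.001, 0.0], [0.001, -1.0, -0.0], [0.0, 0.0, -1.0]]
ft_force: [1.1, -1.5, -0.1]
finger_gap: 0.0736
```

```bash
python3 - <<'E'
from h import *
a,_=grab('top');b,_=grab('side');print(ctrl.state()['tool_pos'])
hsv=cv2.cvtColor(a,cv2.COLOR_RGB2HSV)
o=np.hstack([cv2.resize(a[150:300,300:440],(400,430)),cv2.resize(b[90:240,230:370],(400,430))]);save(o,'drum3.png')
E
```

```text
[0.58562833 0.18149807 0.14827481]
```

View pics/drum3.png

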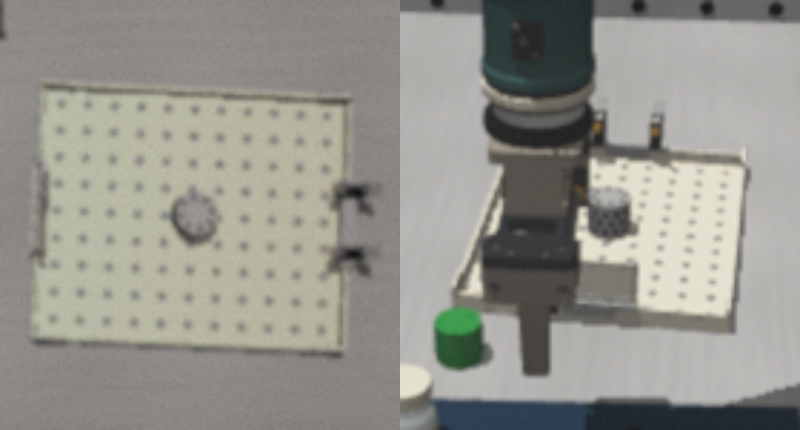

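The drum stands upright at crop (195,217), about mid-tray. Next, the disc.

Emit:
servo_tool:
  increments: "5 -51 0 0;0 -51 0 0;0 0 60 0;0 0 50 0;0 0 0 0"

```text
t: 9.52
tool_pos: [0.5888, 0.2723, 0.0338]
eef_rot: [[1.0, 0.001, -0.008], [0.001, -1.0, -0.004], [-0.008, 0.004, -1.0]]
ft_force: [0.1, 0.2, 0.5]
finger_gap: 0.0737
```

```bash
python3 - <<'E'
from h import *
print('drum at',onplane([[300+195*.35,150+217*.349]],'top',.046))
a,_=grab('top');b,_=grab('side');print(ctrl.state()['tool_pos'])
save(cv2.resize(b[200:340,200:340],(560,560)),'disc1.png')
E
```

```text
drum at [[ 0.54779995 -0.21921146  0.046     ]]
[0.5924783 0.2745622 0.0389395]
```

View pics/disc1.png

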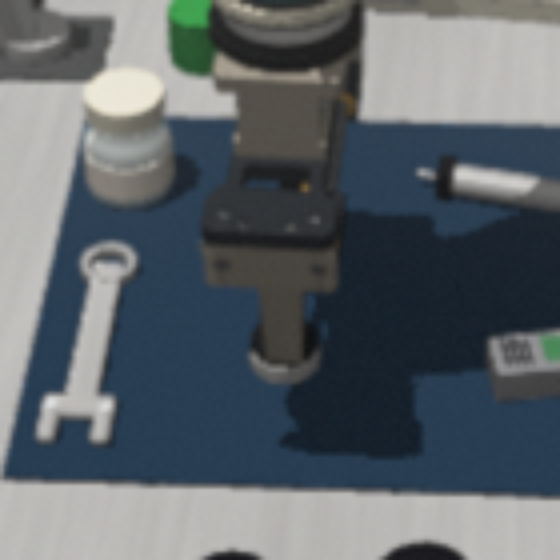

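The finger (281,335) is centred on the disc (284,355). Shifting y by 7 mm, then down.

Emit:
servo_tool:
  increments: "0 -7 10 0;0 0 20 0;0 0 0 0;0 0 0 0"

```text
t: 10.12
tool_pos: [0.5918, 0.2814, 0.0078]
eef_rot: [[1.0, 0.001, -0.0], [0.001, -1.0, -0.0], [-0.0, 0.0, -1.0]]
ft_force: [0.0, -0.4, -0.1]
finger_gap: 0.0734
```

Emit:
servo_tool:
  increments: "0 0 0 0;0 0 0 0;0 0 0 0;0 0 0 0;0 0 0 0"
  fingers: 0

```text
t: 10.75
tool_pos: [0.5919, 0.2815, 0.008]
eef_rot: [[1.0, 0.001, 0.0], [0.001, -1.0, 0.0], [0.0, -0.0, -1.0]]
ft_force: [-0.0, 0.5, 0.6]
finger_gap: 0.0355
```

Emit:
servo_tool:
  increments: "0 0 -40 0;0 0 -60 0;0 0 -40 0;-4.5 52 0 0;-4.5 56 0 0"

```text
t: 11.38
tool_pos: [0.5827, 0.173, 0.1484]
eef_rot: [[1.0, 0.003, 0.001], [0.003, -1.0, 0.0], [0.001, -0.0, -1.0]]
ft_force: [1.7, -1.1, -1.2]
finger_gap: 0.0359
```

Emit:
servo_tool:
  increments: "-4.5 56 0 0;-4.5 56 0 0;-4.5 56 0 0;-4.5 56 0 0;-4.5 56 0 0"

```text
t: 12.0
tool_pos: [0.5603, -0.1084, 0.1479]
eef_rot: [[1.0, 0.001, 0.0], [0.001, -1.0, -0.0], [0.0, 0.0, -1.0]]
ft_force: [-0.6, -0.8, -0.4]
finger_gap: 0.0358
```

Emit:
servo_tool:
  increments: "-4 56 0 0;-4 58 0 0;0 0 30 0;0 0 40 0;0 0 0 0"

```text
t: 12.62
tool_pos: [0.5502, -0.2199, 0.075]
eef_rot: [[1.0, 0.001, -0.006], [0.001, -1.0, 0.002], [-0.006, -0.002, -1.0]]
ft_force: [-0.2, -0.1, -0.4]
finger_gap: 0.0358
```

```bash
python3 - <<'E'
from h import *
b,_=grab('side');a,_=grab('top');print(ctrl.state()['tool_pos'])
save(np.hstack([cv2.resize(b[120:200,260:340],(400,400),interpolation=2),cv2.resize(a[185:265,330:410],(400,400),interpolation=2)]),'disc2.png')
E
```

```text
[ 0.55330825 -0.22038229  0.07848435]
```

View pics/disc2.png

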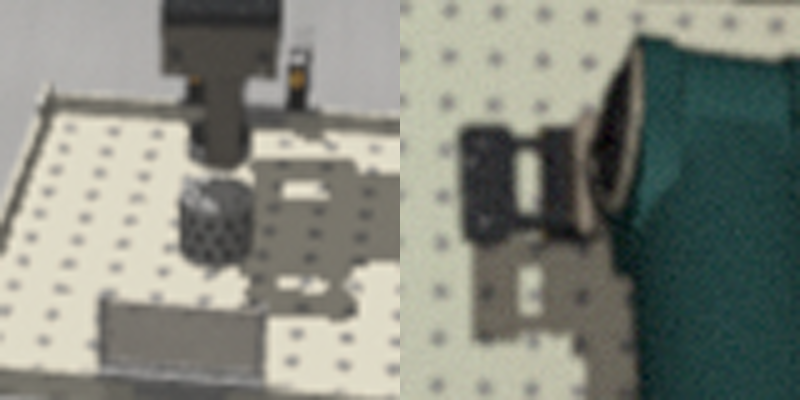

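The disc (218,145) sits directly over the drum (216,215) in the side view. Lowering.

Emit:
servo_tool:
  increments: "0 0 15 0;0 0 10 0;0 0 2 0;0 0 0 0;0 0 0 0"

```text
t: 13.35
tool_pos: [0.5532, -0.2207, 0.0512]
eef_rot: [[1.0, 0.001, 0.001], [0.001, -1.0, -0.0], [0.001, 0.0, -1.0]]
ft_force: [0.7, -0.5, -0.8]
finger_gap: 0.0358
```

Emit:
servo_tool:
  increments: "0 0 1 0;0 0 0.5 0;0 0 0 0;0 0 0 0"

```text
t: 13.85
tool_pos: [0.5532, -0.2207, 0.0499]
eef_rot: [[1.0, 0.001, 0.001], [0.001, -1.0, -0.0], [0.001, 0.0, -1.0]]
ft_force: [-1.7, 0.2, 5.5]
finger_gap: 0.0357
```

Emit:
servo_tool:
  increments: "0 0 0 0;0 0 0 0;0 0 0 0;0 0 0 0"
  fingers: 60

```text
t: 14.35
tool_pos: [0.5528, -0.2206, 0.0492]
eef_rot: [[1.0, 0.001, -0.0], [0.001, -1.0, 0.0], [-0.0, -0.0, -1.0]]
ft_force: [-0.1, 0.5, -0.8]
finger_gap: 0.0553
```

Emit:
servo_tool:
  increments: "0 0 -30 0;0 0 -50 0;0 0 -20 0;-11 -52 0 0;-11 -56 0 0"

```text
t: 14.98
tool_pos: [0.5306, -0.1121, 0.1497]
eef_rot: [[1.0, -0.001, 0.001], [-0.001, -1.0, -0.0], [0.001, 0.0, -1.0]]
ft_force: [0.5, 1.0, -0.1]
finger_gap: 0.0554
```

Emit:
servo_tool:
  increments: "-11 -56 0 0;-11 -56 0 0;-11 -56 0 0;-11 -56 0 0;-11 -56 0 0"

```text
t: 15.6
tool_pos: [0.475, 0.169, 0.1496]
eef_rot: [[1.0, 0.001, 0.001], [0.001, -1.0, 0.0], [0.001, -0.0, -1.0]]
ft_force: [1.1, 0.4, 0.1]
finger_gap: 0.0551
```

Emit:
servo_tool:
  increments: "-11 -56 0 0;-11 -56 0 0;0 0 30 -5.5;0 0 30 -5.5;0 0 0 0"

```text
t: 16.23
tool_pos: [0.4517, 0.2784, 0.0875]
eef_rot: [[0.981, 0.191, -0.004], [0.191, -0.982, -0.002], [-0.005, 0.001, -1.0]]
ft_force: [-0.6, 0.0, -0.1]
finger_gap: 0.0548
```

```bash
python3 - <<'E'
from h import *
b,_=grab('side');a,_=grab('top');print(ctrl.state()['tool_pos'])
save(np.hstack([cv2.resize(b[220:320,280:380],(400,400),interpolation=2),cv2.resize(a[185:265,330:410],(400,400),interpolation=2)]),'box1.png')
E
```

```text
[0.45355394 0.27947003 0.08987696]
```

View pics/box1.png

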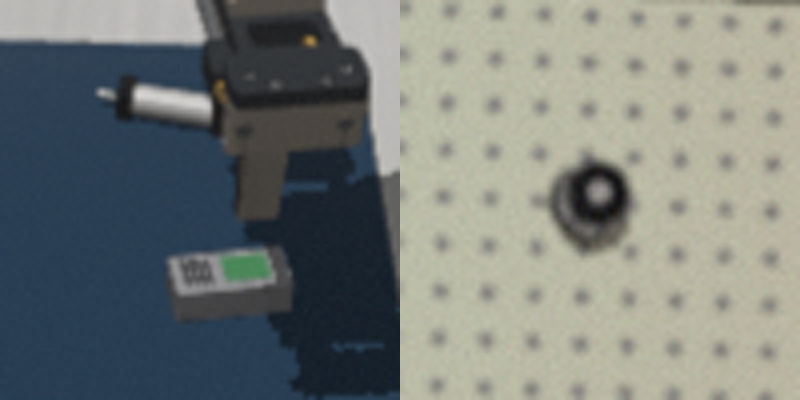

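The disc sits on the drum at right crop (598,192); the offset looks like perspective. The box (230,285) is below the gripper. Aligning slightly and descending.

Emit:
servo_tool:
  increments: "4 -5 20 0;0 0 40 0;0 0 22 0;0 0 0 0;0 0 0 0"

```text
t: 16.95
tool_pos: [0.4574, 0.2857, 0.009]
eef_rot: [[0.982, 0.191, 0.002], [0.191, -0.982, 0.001], [0.003, -0.001, -1.0]]
ft_force: [-0.3, -0.4, 0.2]
finger_gap: 0.0551
```

Emit:
servo_tool:
  increments: "0 0 0 0;0 0 0 0;0 0 0 0;0 0 0 0;0 0 0 0"
  fingers: 0

```text
t: 17.58
tool_pos: [0.4566, 0.2851, 0.0078]
eef_rot: [[0.981, 0.192, 0.001], [0.192, -0.981, 0.0], [0.001, -0.0, -1.0]]
ft_force: [-1.0, -0.1, 5.7]
finger_gap: 0.0277
```

```bash
python3 - <<'E'
from h import *
b,_=grab('side');print(ctrl.state()['tool_pos'])
save(cv2.resize(b[220:320,280:380],(500,500),interpolation=2),'box2.png')
E
```

```text
[0.45657532 0.28509244 0.00784832]
```

View pics/box2.png

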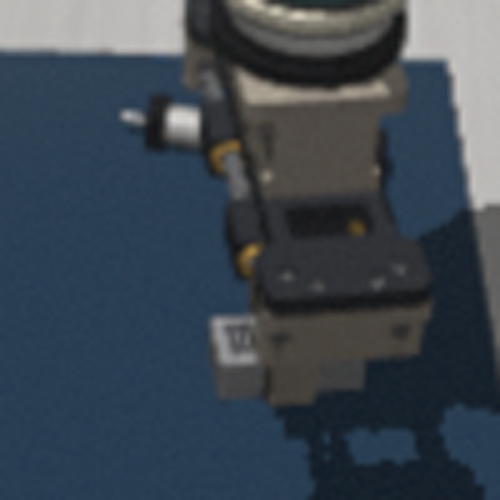

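The box is gripped about mid-length (finger at x 292, box spanning 212–365). Carrying it to (0.558,−0.140), heading −3.85°.

Emit:
servo_tool:
  increments: "0 0 -40 0;0 0 -50 5;0 0 -40 5;0 0 0 4.9;0 0 0 0"

```text
t: 18.25
tool_pos: [0.4561, 0.2847, 0.1374]
eef_rot: [[0.998, -0.066, 0.0], [-0.066, -0.998, -0.0], [0.0, 0.0, -1.0]]
ft_force: [-0.7, 0.1, -0.7]
finger_gap: 0.0276
```

Emit:
servo_tool:
  increments: "16 52 0 0;16 52 0 0;16 52 0 0;16 52 0 0;16 52 0 0"

```text
t: 18.88
tool_pos: [0.5183, 0.0184, 0.1364]
eef_rot: [[0.998, -0.065, -0.002], [-0.065, -0.998, 0.0], [-0.002, 0.0, -1.0]]
ft_force: [1.1, -1.0, -0.8]
finger_gap: 0.0278
```

Emit:
servo_tool:
  increments: "16 52 0 0;16 52 0 0;16 52 0 0;0 0 0 0;0 0 0 0"

```text
t: 19.5
tool_pos: [0.5554, -0.1379, 0.1363]
eef_rot: [[0.998, -0.066, -0.002], [-0.066, -0.998, 0.001], [-0.002, -0.001, -1.0]]
ft_force: [0.5, -0.1, -0.9]
finger_gap: 0.0277
```

Emit:
servo_tool:
  increments: "2.5 2.5 50 0;0 0 40 0;0 0 25 0;0 0 0 0;0 0 0 0"

```text
t: 20.12
tool_pos: [0.5592, -0.1402, 0.0233]
eef_rot: [[0.998, -0.065, 0.001], [-0.065, -0.998, 0.0], [0.001, -0.0, -1.0]]
ft_force: [-0.5, -0.5, 0.4]
finger_gap: 0.0278
```

Emit:
servo_tool:
  increments: "0 0 8 0;0 0 2 0;0 0 1 0;0 0 0 0;0 0 0 0"

```text
t: 20.75
tool_pos: [0.5586, -0.1414, 0.0115]
eef_rot: [[0.998, -0.067, 0.0], [-0.067, -0.998, -0.0], [0.0, 0.0, -1.0]]
ft_force: [0.6, -0.7, 0.2]
finger_gap: 0.0276
```

Emit:
servo_tool:
  increments: "0 0 1 0;0 0 0.7 0;0 0 0 0;0 0 0 0"

```text
t: 21.25
tool_pos: [0.5585, -0.1414, 0.0099]
eef_rot: [[0.998, -0.067, 0.0], [-0.067, -0.998, -0.0], [0.0, 0.0, -1.0]]
ft_force: [-1.1, 0.2, 3.2]
finger_gap: 0.0277
```

Emit:
servo_tool:
  increments: "0 0 0 0;0 0 0 0;0 0 0 0;0 0 0 0"
  fingers: 52

```text
t: 21.75
tool_pos: [0.5585, -0.1414, 0.0096]
eef_rot: [[0.998, -0.067, -0.0], [-0.067, -0.998, -0.0], [-0.0, 0.0, -1.0]]
ft_force: [0.1, -0.4, 0.2]
finger_gap: 0.048
```

Emit:
servo_tool:
  increments: "0 0 -50 0;0 0 -50 0;0 0 -30 0;-19 -46.5 0 0;-19 -46.5 0 0"

```text
t: 22.38
tool_pos: [0.5267, -0.0454, 0.1403]
eef_rot: [[0.998, -0.069, 0.001], [-0.069, -0.998, -0.0], [0.001, 0.0, -1.0]]
ft_force: [0.2, 0.5, -1.1]
finger_gap: 0.0481
```

Emit:
servo_tool:
  increments: "-19 -46.5 0 0;-19 -46.5 0 0;-19 -46.5 0 0;-19 -46.5 0 0;0 0 0 5.6"

```text
t: 23.0
tool_pos: [0.4618, 0.1489, 0.14]
eef_rot: [[0.987, -0.159, 0.0], [-0.159, -0.987, 0.002], [-0.0, -0.002, -1.0]]
ft_force: [0.4, -0.2, -0.2]
finger_gap: 0.0477
```

Emit:
servo_tool:
  increments: "0 0 40 0;0 0 30 0;0 0 0 0"

```text
t: 23.38
tool_pos: [0.4617, 0.1442, 0.0681]
eef_rot: [[0.987, -0.163, -0.004], [-0.163, -0.987, -0.001], [-0.004, 0.002, -1.0]]
ft_force: [-0.6, -0.4, -0.3]
finger_gap: 0.048
```

```bash
python3 - <<'E'
from h import *
b,_=grab('side');a,_=grab('top');print(ctrl.state()['tool_pos'])
save(np.hstack([cv2.resize(b[200:300,280:380],(400,400),interpolation=2),cv2.resize(a[185:265,310:390],(400,400),interpolation=2)]),'tube1.png')
E
```

```text
[0.46373632 0.14495883 0.07025725]
```

View pics/tube1.png

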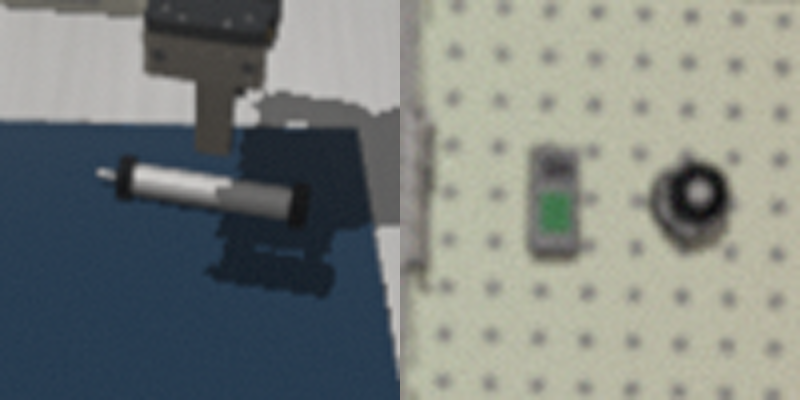

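The box lies in line in the tray (right crop (555,203)). The tube body spans 118–308 in the side crop with its middle at 213, and the finger is at 214. Gripping.

Emit:
servo_tool:
  increments: "0 0 40 0;0 0 20 0;0 0 4 0;0 0 0 0;0 0 0 0"

```text
t: 24.1
tool_pos: [0.4644, 0.1449, 0.0069]
eef_rot: [[0.986, -0.164, 0.002], [-0.164, -0.986, 0.001], [0.002, -0.001, -1.0]]
ft_force: [0.3, 0.3, 0.2]
finger_gap: 0.048
```

Emit:
servo_tool:
  increments: "0 0 0 0;0 0 0 0;0 0 0 0;0 0 0 0;0 0 0 0"
  fingers: 0

```text
t: 24.72
tool_pos: [0.4634, 0.1445, 0.0057]
eef_rot: [[0.986, -0.164, -0.0], [-0.164, -0.986, -0.0], [-0.0, 0.0, -1.0]]
ft_force: [0.0, -1.4, 3.0]
finger_gap: 0.017
```

Emit:
servo_tool:
  increments: "0 0 -50 0;0 0 -50 -2.8;0 0 -50 -2.8;0 0 0 0;11.3 52 0 0"

```text
t: 25.35
tool_pos: [0.4707, 0.095, 0.1555]
eef_rot: [[0.998, -0.059, 0.001], [-0.059, -0.998, 0.002], [0.001, -0.002, -1.0]]
ft_force: [1.3, -1.1, -2.0]
finger_gap: 0.0171
```

Emit:
servo_tool:
  increments: "11.3 52 0 0;11.3 52 0 0;11.3 52 0 0;11.3 52 0 0;11.3 52 0 0"

```text
t: 25.98
tool_pos: [0.5092, -0.1726, 0.1539]
eef_rot: [[0.998, -0.067, -0.003], [-0.067, -0.998, 0.001], [-0.003, -0.001, -1.0]]
ft_force: [-0.2, 0.5, -2.0]
finger_gap: 0.0168
```

Emit:
servo_tool:
  increments: "11.3 52 0 0;11.3 52 0 0;11.3 52 0 0;11.3 52 0 0;0 0 0 0"

```text
t: 26.6
tool_pos: [0.5389, -0.3869, 0.1526]
eef_rot: [[0.997, -0.074, -0.004], [-0.074, -0.997, -0.001], [-0.004, 0.001, -1.0]]
ft_force: [0.2, 0.2, -1.2]
finger_gap: 0.0173
```

```bash
python3 - <<'E'
from h import *
b,d=grab('side');a,_=grab('top');s=ctrl.state();print(s['tool_pos'],s['finger_gap'])
h=cv2.cvtColor(a,cv2.COLOR_RGB2HSV)
m=((h[...,0]>35)&(h[...,0]<85)&(h[...,1]>90)).astype(np.uint8);m[:,:320]=0;m[:,355:]=0
p=np.argwhere(m)[:,::-1];print('screen px',p.mean(0))
def comp(roi,mask,z):
    x0,y0,x1,y1=roi;q=np.zeros_like(m);q[y0:y1,x0:x1]=mask[y0:y1,x0:x1]
    k,l,st,ce=cv2.connectedComponentsWithStats(q);i=1+np.argmax(st[1:,4]);print(st[i],ce[i],onplane([ce[i]],'top',z)[0].round(4))
comp((330,210,349,240),(h[...,2]<140).astype(np.uint8),.028)
comp((358,214,380,236),(h[...,2]<70).astype(np.uint8),.062)
save(np.hstack([cv2.resize(b[80:180,250:350],(400,400),interpolation=2),cv2.resize(a[180:280,340:440],(400,400),interpolation=2)]),'tube2.png')
E
```

```text
[ 0.54029299 -0.38113564  0.15315349] 0.017162959481831122
screen px [336.47058824 274.94117647]
[336 214  12  23 223] [340.53811659 225.40807175] [ 0.5517 -0.1406  0.028 ]
[364 218  11  12  88] [368.92045455 223.81818182] [ 0.5522 -0.2189  0.062 ]
```

View pics/tube2.png

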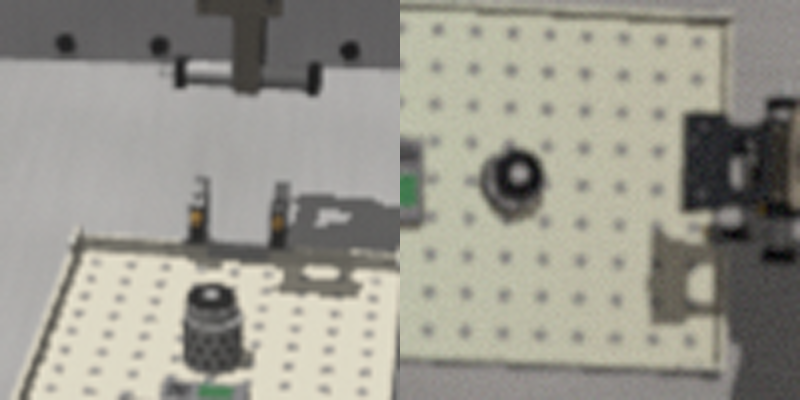

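The tube hangs level at side crop (248,75). Allowing for perspective, it is within about 2 mm of the clip middle (239,215). The placed objects show a camera-to-tool y offset of about 1.5 mm, so I aim for y −0.382. Lowering.

Emit:
servo_tool:
  increments: "1 0.5 40 0;0 0 30 0;0 0 20 0;0 0 0 0;0 0 0 0"

```text
t: 27.32
tool_pos: [0.5433, -0.3822, 0.0668]
eef_rot: [[0.998, -0.066, 0.002], [-0.066, -0.998, -0.001], [0.002, 0.001, -1.0]]
ft_force: [1.1, -0.5, -1.3]
finger_gap: 0.0176
```

Emit:
servo_tool:
  increments: "0 0 6 0;0 0 3 0;0 0 0 0;0 0 0 0"

```text
t: 27.82
tool_pos: [0.5424, -0.3824, 0.0568]
eef_rot: [[0.998, -0.067, 0.0], [-0.067, -0.998, -0.0], [0.0, 0.0, -1.0]]
ft_force: [-0.4, -0.1, -1.2]
finger_gap: 0.0173
```

Emit:
servo_tool:
  increments: "0 0 3 0;0 0 3 0;0 0 1 0;0 0 0 0;0 0 0 0"

```text
t: 28.45
tool_pos: [0.5425, -0.3813, 0.0496]
eef_rot: [[0.998, -0.066, -0.0], [-0.066, -0.998, 0.001], [-0.0, -0.001, -1.0]]
ft_force: [1.2, 3.7, 1.0]
finger_gap: 0.0173
```

Emit:
servo_tool:
  increments: "0 0 1 0;0 0 1 0;0 0 1 0;0 0 0 0;0 0 0 0"

```text
t: 29.08
tool_pos: [0.5426, -0.3812, 0.0475]
eef_rot: [[0.998, -0.066, -0.0], [-0.066, -0.998, 0.001], [-0.0, -0.001, -1.0]]
ft_force: [-1.7, 5.6, 6.6]
finger_gap: 0.017
```

Emit:
servo_tool:
  increments: "0 -1.2 1 0;0 0 2 0;0 0 2 0;0 0 0 0"

```text
t: 29.58
tool_pos: [0.5426, -0.381, 0.0417]
eef_rot: [[0.998, -0.067, 0.0], [-0.067, -0.998, -0.0], [0.0, 0.0, -1.0]]
ft_force: [0.0, 3.3, 0.8]
finger_gap: 0.0168
```

Emit:
servo_tool:
  increments: "0 0 2 0;0 0 2 0;0 0 2 0;0 0 0 0"

```text
t: 30.08
tool_pos: [0.5425, -0.3809, 0.0358]
eef_rot: [[0.998, -0.067, -0.0], [-0.067, -0.998, 0.0], [-0.0, -0.0, -1.0]]
ft_force: [0.2, 3.1, -0.2]
finger_gap: 0.0167
```

Emit:
servo_tool:
  increments: "0 0 1 0;0 0 1 0;0 0 0 0;0 0 0 0"

```text
t: 30.58
tool_pos: [0.5425, -0.381, 0.0356]
eef_rot: [[0.998, -0.067, -0.0], [-0.067, -0.998, -0.0], [-0.0, 0.0, -1.0]]
ft_force: [-3.7, 6.3, 10.7]
finger_gap: 0.0172
```

It bottoms at TCP 0.0356, i.e. tube axis ≈ 0.044, the home height. Releasing and looking.

Emit:
servo_tool:
  increments: "0 0 -1.5 0;0 0 0 0;0 0 0 0;0 0 0 0"
  fingers: 45

```text
t: 31.08
tool_pos: [0.5423, -0.3815, 0.035]
eef_rot: [[0.998, -0.067, -0.0], [-0.067, -0.998, -0.0], [-0.0, 0.0, -1.0]]
ft_force: [-0.0, 0.4, -0.3]
finger_gap: 0.0417
```

Emit:
servo_tool:
  increments: "0 0 -15 0;0 0 -25 0;0 0 0 0;0 0 0 0;0 0 0 0"
  fingers: 45

```text
t: 31.7
tool_pos: [0.5418, -0.3808, 0.0742]
eef_rot: [[0.998, -0.067, -0.001], [-0.067, -0.998, 0.001], [-0.001, -0.001, -1.0]]
ft_force: [-0.3, 1.0, -0.2]
finger_gap: 0.0413
```

Emit:
servo_tool:
  increments: "0 0 0 0;0 0 0 0;0 0 0 0;0 0 0 0"
  fingers: 0

```text
t: 32.2
tool_pos: [0.5424, -0.3811, 0.0751]
eef_rot: [[0.998, -0.067, -0.0], [-0.067, -0.998, -0.0], [-0.0, 0.0, -1.0]]
ft_force: [0.2, -0.3, -0.4]
finger_gap: 0.0033
```

Emit:
servo_tool:
  increments: "0 0 10 0;0 0 8 0;0 0 2 0;0 0 0 0"

```text
t: 32.7
tool_pos: [0.5423, -0.381, 0.0548]
eef_rot: [[0.998, -0.067, -0.001], [-0.067, -0.998, 0.0], [-0.001, -0.0, -1.0]]
ft_force: [0.3, 0.3, -0.0]
finger_gap: 0.0004
```

Emit:
servo_tool:
  increments: "0 0 1 0;0 0 1 0;0 0 1 0;0 0 0 0"

```text
t: 33.2
tool_pos: [0.5427, -0.3813, 0.0533]
eef_rot: [[0.998, -0.067, 0.0], [-0.067, -0.998, -0.001], [0.0, 0.001, -1.0]]
ft_force: [-0.6, 0.3, 6.2]
finger_gap: 0.0005
```

Emit:
servo_tool:
  increments: "0 0 2 0;0 0 2 0;0 0 0 0"

```text
t: 33.58
tool_pos: [0.5428, -0.3821, 0.0528]
eef_rot: [[0.998, -0.067, 0.001], [-0.067, -0.998, -0.002], [0.001, 0.002, -1.0]]
ft_force: [-8.3, 3.8, 25.2]
finger_gap: 0.0007
```

Emit:
servo_tool:
  increments: "0 0 -20 0;0 0 -50 0;0 0 -50 0;-40 0 -40 0;-40 0 0 0"

```text
t: 34.2
tool_pos: [0.464, -0.3767, 0.2122]
eef_rot: [[0.998, -0.066, 0.006], [-0.066, -0.998, -0.005], [0.006, 0.004, -1.0]]
ft_force: [-0.6, -0.2, -0.6]
finger_gap: 0.0003
```

Emit:
servo_tool:
  increments: "-40 30 0 0;-40 30 0 0;-40 30 0 0;0 0 0 0;0 0 0 0"

```text
t: 34.83
tool_pos: [0.3375, -0.4572, 0.2085]
eef_rot: [[0.998, -0.067, 0.001], [-0.067, -0.998, -0.0], [0.001, -0.0, -1.0]]
ft_force: [-0.1, 0.4, -0.2]
finger_gap: 0.0002
```

```bash
python3 - <<'E'
from h import *
b,db=grab('side');a,da=grab('top');s=ctrl.state();print(s['t'],s['tool_pos'])
save(b,'fs.png');save(a,'ft.png')
save(np.hstack([cv2.resize(b[110:210,240:340],(400,400),interpolation=2),cv2.resize(a[170:290,310:430],(400,400),interpolation=2)]),'fin.png')
C=np.array([.5523,-.2202]);y=np.radians(-3.85);R=np.array([[np.cos(y),-np.sin(y)],[np.sin(y),np.cos(y)]])
X=cloud(da,'top');L=(X[...,:2]-C)@R;z=X[...,2]
def rep(n,m):
    q=np.c_[L[m],z[m]];print(n,len(q),'median',np.median(q,0).round(4),'min',q.min(0).round(3),'max',q.max(0).round(3))
rep('disc',(np.hypot(L[...,0],L[...,1])<.04)&(z>.053))
rep('drumside',(np.hypot(L[...,0],L[...,1])<.04)&(z>.02)&(z<.05))
rep('box',(abs(L[...,0])<.05)&(abs(L[...,1]-.08)<.03)&(z>.018)&(z<.04))
rep('tube',(abs(L[...,0])<.08)&(abs(L[...,1]+.1605)<.014)&(z>.035)&(z<.1))
X=cloud(db,'side');L=(X[...,:2]-C)@R;z=X[...,2]
rep('tubeS',(abs(L[...,0])<.08)&(abs(L[...,1]+.157)<.02)&(z>.032)&(z<.1))
E
```

```text
34.925 [ 0.33842182 -0.4565423   0.20833295]
disc 133 median [0.001  0.0006 0.0606] min [-0.018 -0.018  0.054] max [0.02  0.019 0.073]
drumside 57 median [-0.0115  0.0124  0.0437] min [-0.023 -0.022  0.021] max [0.021 0.022 0.05 ]
box 206 median [-0.0044  0.0801  0.0272] min [-0.035  0.065  0.019] max [0.027 0.094 0.04 ]
tube 303 median [ 0.002  -0.1594  0.0507] min [-0.054 -0.174  0.037] max [ 0.067 -0.147  0.07 ]
tubeS 290 median [ 0.0012 -0.1515  0.0502] min [-0.052 -0.176  0.032] max [ 0.069 -0.137  0.07 ]
```

View pics/fin.png

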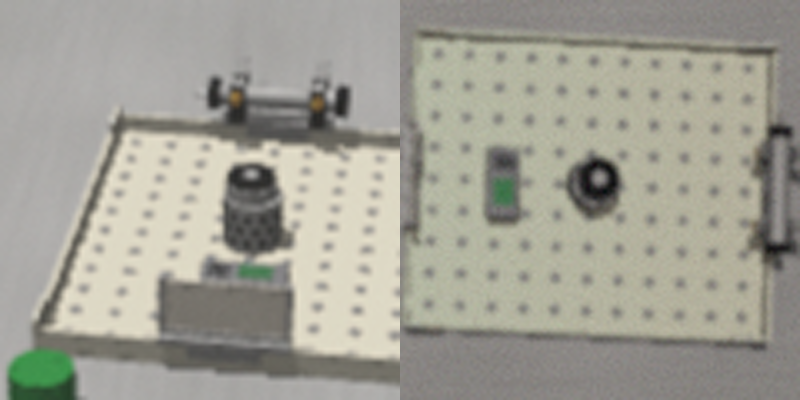

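The final picture shows the tube level in both jaw pairs (caps at 213 and 343, jaws at 237 and 318, both centred on about 278). The disc sits on the upright drum and the box is in line. All the numbers are within tolerance, so I'm handing in.

```bash
python3 -c "
from cell import ctrl
print(ctrl.close_job())"
```

```text
the job is handed in; nothing more can be done
None
```

I've set up the tray as asked and handed the job in at about 35 s of the 109 s allowed. The hand-in gave no verdict. None of the final checks failed.

| Item | Final check (tray frame, top camera depth) | Limit |
|---|---|---|
| Drum | Stands upright in the pictures; released at the measured tray centre by the tool reading | 12 mm |
| Disc | Flat on the drum, within about 1 mm of the tray centre, so also of the drum | 10 mm from drum |
| Box logger | Flat, about 80 mm from drum and from label holder, about 4 mm off the middle line | 97 mm; 15 mm |
| Tube logger | Level and centred in the clip, axis about 44 mm high | within 3 mm of 44 mm |

- **Tube:** I pressed it in while gripped until it bottomed. After releasing it, I pressed again from above with shut fingers. It held at 25 N with its top at 53 mm, which matches home.
- **Camera disagreement:** the top camera read about 1–2 mm off the tool in y, and the side camera's depth gave y readings 3–8 mm different from the top camera's. The top camera also put the box about 7 mm off the tool reading in x. I went by the tool and the contact forces for the clip.
- **Drum centring:** one reading by eye put the drum about 4 mm off centre in x. The later disc reading did not show that offset.
- **Bystanders:** I made no contact with the jar, wrench, castor or look-alikes, but I did not measure them again at the end.

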